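# Thread the guide rod through the two bushings of the press frame

### The arm

A 7-joint arm with a two-finger parallel gripper is mounted at the origin on a cart in front of the work surface, level with it; the furniture and walls round the work are solid. World frame = base frame: x ahead of the robot, y to its left, z up, the work surface at z = 0. Lengths are in m, angles in rad, forces in N, time in s.
With the tool pointing down it reaches from about 0.375 to 0.925 m from the base axis. Payload 3.1 kg.
Tool frame: the origin (TCP) lies on the centre line of the jaws, within the pads' length; the fingertips stand env.tcp_to_tips ahead of it and the grasp point (between the pads) lies 2 mm behind it (env.tcp_to_tips is the distance from the TCP to the fingertips, in m); z points along the fingers, y is the line along which they close (so a half turn about z gives the same grasp; the last joint's range is limited). The gripper opens to 85 mm and grips with 20 to 120 N. Pads are 22 mm wide; open, the fingers measure 114 mm over their backs; the gripper's body (76 mm by 85 mm) begins 54 mm behind the grasp point. The pads swing forward as they close: fully open they stand 13 mm farther back than shut.
Start: joints at [1.11, 0.383, 0.044, 1.598, -0.018, 1.161, -0.05], TCP at [0.231, -0.608, 0.248] pointing down, gripper open.
Joint ranges: [-2.61, 2.61], [-0.41, 2.15], [-1.48, 1.57], [0, 2.5], [-1.57, 4.71], [0.05, 1.97], [-2.85, 2.85]. Speed limits (rad/s): [2.79, 2.79, 3.14, 3.14, 3.14, 3.14, 3.14].

### API

Orientations are given as a unit quaternion [w, x, y, z].
In Python, from workcell import env gives the robot as it stands. Calls block until the motion is done:
- env.move_pose(position, orientation): joint-space move of the TCP to a pose.
- env.line_to(position, rot=None, feed=0.15, f_stop=None): straight line of the TCP; rot=None keeps the orientation; feed is the mean speed in m/s. With f_stop (N) it stops when the force on the tool has changed by that much, and returns True; else False.
- env.goto_joints(angles): joint-space move.
- env.open_gripper() and env.grasp(f_grip=None): open the fingers fully, or close them until they stop; f_grip is the grip in N (None keeps the last).
- env.pause(seconds).
- env.solve_ik(position, orientation): joint angles nearest the present ones, or None.
- env.get_obs(): the state.
- env.get_image(name): name is "scene" or "side" or "wrist"; returns (picture, depth): 420x560x3 uint8, blue, green, red; 420x560 float32, m along the optical axis (not along the pixel's ray), 0 where there is no reading.
- env.calibration(name): a dict with "fx", "fy", "cx", "cy" (pixels), "rvec" (rotation vector, rad) and "tvec" (3), from world to camera coordinates, as OpenCV has them. Camera axes: x right, y down, z forward; pixel columns grow to the right and rows downward; lengths in m; the calibration is good to about 2 mm. A picture is of the moment at which its call begins: read the wrist's pose just before it. calibration takes no time and is no camera call; for the wrist camera it gives the pose at the moment of the call.
A pose or a line that the arm cannot do raises env.MotionError and nothing moves.
- env.hand_in(): hands the job in; it is judged then, once.
The state is a dict: "time_s": time; "q": joint angles; "qvel": joint speeds; "effort": joint torques, N m; "eef_pos": TCP position; "eef_rot": TCP orientation; "wrist_force": force on the tool from outside, world axes, zero at the start; "ft_torque": the same for the moment, N m; "grip_width": finger opening in m; "gripper_force": force on a finger pad.
Only numpy, scipy, OpenCV 4.12 (cv2) and the standard library are available. Lean on these libraries where they do the work, as an engineer would, in place of code of your own. Each camera call takes 0.05 s, during which the arm holds its last target. There are 200 camera calls.

### The job

The blue guide frame on the bench is missing its guide rod. Take the long rod with the red knob out of the grey stand, thread it from above through the upper and then the lower bushing of the frame, and finish while still holding it there upright, its tip about half-way between the lower bushing and the base plate, so that it spans both bushings and rests on nothing. Leave the short rod with the green knob in the stand and do not disturb the tape, the heatsink or the hex keys.

Things in the scene. Friction and masses are not known exactly. Their poses are not given: they have to be found in the camera images.
- long_rod_knob (a point): centre of the red knurled knob of the long steel guide rod (loose, about 130 g). The knob is a cylinder 24 mm across and 26 mm high at the top end of the rod; below it the round shank is 12 mm across and 130 mm long, so the tip is 143 mm below this point. The z axis points up along the rod. It starts upright in one of the two holes of the grey stand (which one varies), knob centre about 151 mm above the bench, and is lifted straight out.
- long_rod_tip (a point): lower tip of the long rod, on its axis; the last 5 mm taper from 12 mm to 6 mm across.
- short_rod_knob (a point): centre of the green knob (24 mm across, 26 mm high) of the short rod (shank 12 mm across, 85 mm long), which stands in the other hole, knob centre about 106 mm above the bench. To be left alone.
- stand: grey block, 50 mm along its x, 130 mm along its y, 40 mm high, fixed to the bench; origin at the centre of its underside. Two round blind holes 14.5 mm across and 32 mm deep, 40 mm either side of the centre along its y axis, hold the rods (80 mm apart); grip a knob with the fingers either side along the stand's x axis to stay clear of the other rod.
- frame: guide frame fixed to the bench: steel base plate (120 x 90 mm, 12 mm thick), a blue column on its +x side (30 to 56 mm from the bushing axis, up to 114 mm high), and two blue arms (60 x 50 mm, 14 mm thick, undersides 52 and 100 mm above the bench) with a brass bushing each, both on one vertical axis. The origin is on the bushing axis at bench height, z up; nothing of it is higher than 119 mm.
- upper_bushing (a point): centre of the mouth (top rim, 118.5 mm above the bench) of the upper brass bushing. The mouth flares from 15 mm bore to 24 mm across over its top 4.5 mm; the bore is 15 mm across and goes right through, ending 99 mm above the bench.
- lower_bushing (a point): centre of the lower end of the lower brass bushing, 51 mm above the bench, on the same vertical axis as the upper one; same bushing, its flared mouth at 70.5 mm. The base plate's top is 12 mm above the bench, 39 mm below this point.
- tape_masking: roll of beige masking tape, about 103 mm across and 25 mm high, lying flat; origin at the centre of its underside. A bystander.
- heatsink_3: small black finned heatsink, 28 x 34 x 22 mm; origin at the centre of its underside. A bystander.
- hexkey_set: red folding hex key set, 28 x 85 x 20 mm, lying on the bench; origin at the centre of its underside. A bystander.

How it is judged:
By the outcome, as a careful person would: the job done as asked, in the order asked, and still so for the second after the job is handed in, while the arm keeps its last pose, push and grip.
It also fails if it takes over 46 s, if anything falls off the work surface, if the arm or the gripper's body presses on something with over 40 N, if the wrist force passes 120 N, or if a joint passes its speed limit or range.

## Working session

There is one attempt and no reset: what is moved stays moved. The work goes in short steps, each a Python script; the robot and the scene stay as the last script left them, time stands still between calls to the robot, and variables do not carry over. Pictures are saved under pics/ and viewed, at most 10 in all, crops included, and the job is handed in when it is done.

```bash
mkdir -p pics; python3 - <<'E'
from workcell import env
import cv2,numpy as np
for n in ("scene","side"):
    im,d=env.get_image(n); cv2.imwrite(f"pics/{n}0.png",im); np.save(f"pics/{n}0.npy",d)
    c=env.calibration(n); R=cv2.Rodrigues(np.array(c["rvec"]))[0]; print(n,c["fx"],c["cx"],c["cy"],-R.T@np.array(c["tvec"]).ravel(),R[2])
o=env.get_obs();print(o, env.tcp_to_tips)
E
```

```text
scene 537.1676628240688 278.6513130355564 211.78410166986927 [-0.05356183  0.70640298  0.80675066] [ 0.47669019 -0.66312364 -0.57709055]
side 420.6104231833787 278.37998419708344 207.4030256222344 [0.38305623 0.55579698 0.6809988 ] [ 0.16155373 -0.74827316 -0.64341873]
{'time_s': 0.1, 'q': array([ 1.11021742,  0.38376619,  0.04381118,  1.59944194, -0.01791031,
        1.16124241, -0.04993762]), 'qvel': array([ 0.00028758, -0.00142305, -0.00062608, -0.00346092,  0.00141262,
        0.00054286,  0.00108425]), 'effort': array([ 2.18935158e-03, -4.34728861e+01,  1.02897897e+00, -2.50454754e+01,
        1.08253362e-02,  5.45609641e-03,  3.84669107e-06]), 'eef_pos': array([ 0.23038663, -0.60690222,  0.24699241]), 'eef_rot': array([-1.20151401e-03,  9.83587710e-01,  1.80426430e-01, -2.76750816e-04]), 'wrist_force': array([0.26477906, 0.3685665 , 0.5378515 ]), 'ft_torque': array([-1.00641296e-02, -1.31627789e-05, -2.86464108e-02]), 'gripper_force': 0.0, 'grip_width': 0.08534229933322555} 0.017
```

View pics/scene0.png

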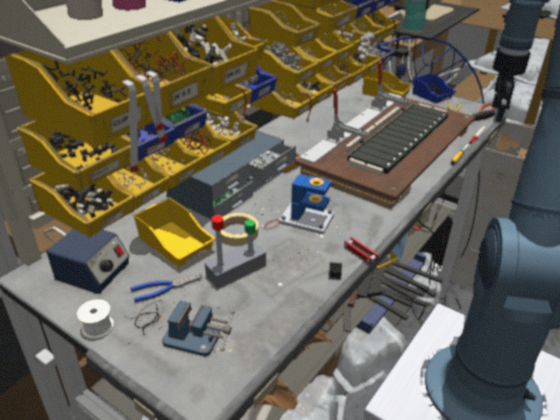

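View pics/side0.png

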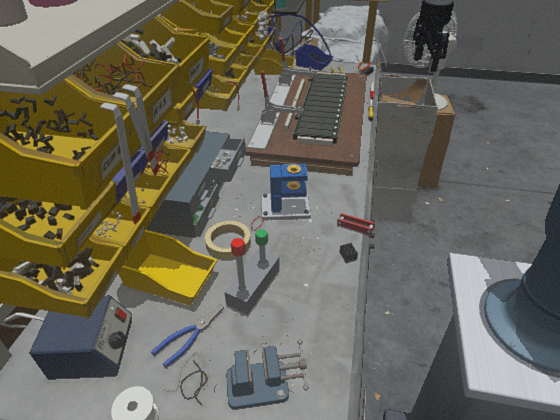

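The scene picture shows the red knob at (218,223), the green one at (250,226), and the frame's upper bushing near (318,182). In the side picture these are at (238,245), (262,237) and about (294,168).

```bash
cat > h.py <<'E'
from workcell import env
import cv2,numpy as np
def ray(c,uv):
    R=cv2.Rodrigues(np.array(c["rvec"],float))[0]; o=-R.T@np.array(c["tvec"],float).ravel()
    return o,R.T@np.array([(uv[0]-c["cx"])/c["fx"],(uv[1]-c["cy"])/c["fy"],1.])
def onz(c,uv,z):
    o,d=ray(c,uv); return o+d*(z-o[2])/d[2]
def cross(a,b):
    A=np.zeros((3,3));v=np.zeros(3)
    for o,d in (a,b):
        d=d/np.linalg.norm(d);P=np.eye(3)-np.outer(d,d);A+=P;v+=P@o
    return np.linalg.solve(A,v)
def blob(im,lo,hi,box=None,near=None):
    """ellipse-free: returns list of (area,cx,cy,bbox) of HSV mask blobs, within box x0,y0,x1,y1"""
    m=cv2.inRange(cv2.cvtColor(im,cv2.COLOR_BGR2HSV),np.array(lo),np.array(hi))
    if box:
        k=np.zeros_like(m);k[box[1]:box[3],box[0]:box[2]]=255;m&=k
    n,l,s,c=cv2.connectedComponentsWithStats(m)
    return sorted([(int(s[i,4]),c[i].round(1),s[i,:4]) for i in range(1,n)],key=lambda t:-t[0])
E
python3 - <<'E'
from h import *
B={"scene":dict(r=(205,210,230,235),g=(240,215,262,240),b=(290,170,335,215)),"side":dict(r=(225,232,250,260),g=(250,225,273,250),b=(265,155,312,205))}
H=dict(r=((0,150,80),(8,255,255)),g=((50,100,50),(85,255,255)),b=((12,100,90),(30,255,255)))
Z=dict(r=.151,g=.106,b=.1185);res={}
for n in B:
    im=cv2.imread(f"pics/{n}0.png");c=env.calibration(n);dp=np.load(f"pics/{n}0.npy")
    for k in "rgb":
        for a,p,bb in blob(im,*H[k],B[n][k])[:3 if k=="b" else 1]:
            o,d=ray(c,p); print(n,k,a,p,bb,"plane",onz(c,p,Z[k]).round(4),"depth",(o+d*dp[int(p[1]),int(p[0])]).round(4))
            res.setdefault(k,[]).append((o,d))
    x0,y0,x1,y1=B[n]["b"]; cv2.imwrite(f"pics/{n}z.png",cv2.resize(im[y0-10:y1+20,x0-15:x1+15],None,fx=5,fy=5,interpolation=cv2.INTER_CUBIC))
for k in "rg": print(k,cross(*res[k]).round(4))
a=cv2.imread("pics/scenez.png");b=cv2.imread("pics/sidez.png");h=max(a.shape[0],b.shape[0])
pad=lambda x:cv2.copyMakeBorder(x,0,h-x.shape[0],0,0,0)
w=np.hstack([pad(a),pad(b)]);print(w.shape);cv2.imwrite("pics/z.png",w)
E
```

```text
scene r 139 [217.4 221.5] [211 215  13  15] plane [0.5677 0.0574 0.151 ] depth [0.5554 0.0702 0.1639]
scene g 120 [249.6 226.1] [244 220  11  14] plane [ 0.5435 -0.0169  0.106 ] depth [ 0.5347 -0.0062  0.1164]
scene b 68 [316.2 181.5] [311 178  12   8] plane [ 0.5179 -0.2419  0.1185] depth [ 0.5228 -0.25    0.1126]
scene b 56 [315.  198.4] [310 196  11   6] plane [ 0.48   -0.1785  0.1185] depth [ 0.5252 -0.2534  0.0602]
scene b 4 [307.2 171.5] [306 171   3   2] plane [ 0.5613 -0.2676  0.1185] depth [ 0.6496 -0.4075  0.0196]
side r 116 [237.2 243.4] [231 238  14  13] plane [0.5677 0.0512 0.151 ] depth [0.5634 0.0628 0.1632]
side g 83 [261.2 233.5] [256 229  11  10] plane [ 0.5444 -0.0277  0.106 ] depth [ 0.5411 -0.0159  0.1176]
side b 77 [293.6 168.6] [288 165  13   8] plane [ 0.5182 -0.2431  0.1185] depth [ 0.5199 -0.2531  0.1114]
side b 70 [293.2 184.8] [287 181  13   8] plane [ 0.508  -0.1811  0.1185] depth [ 0.5203 -0.2539  0.0629]
side b 1 [307. 164.] [307 164   1   1] plane [ 0.4905 -0.2679  0.1185] depth [ 0.508  -0.4019  0.027 ]
r [0.5661 0.0572 0.1541]
g [ 0.5427 -0.0186  0.1096]
(400, 760, 3)
```

View pics/z.png

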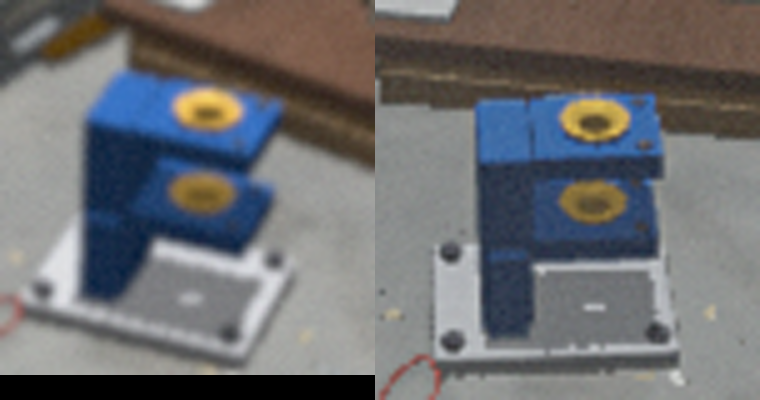

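Both views put the upper bushing at about (0.518, -0.2425), red at (0.567, 0.055) and green at (0.543, -0.020). They are 79 mm apart, which matches the 80 mm given. The crop shows the column on the frame's far (+x) side. Next I look from the wrist camera above each target.

```bash
cat >> h.py <<'E'
from scipy.spatial.transform import Rotation as Ro
def down(y):
    y=np.array([y[0],y[1],0.])/np.hypot(y[0],y[1]);z=np.array([0,0,-1.]);x=np.cross(y,z)
    q=Ro.from_matrix(np.c_[x,y,z]).as_quat();return q[[3,0,1,2]]
E
python3 - <<'E'
from h import *
ax=np.array([.955,-.297])
sol=[]
for s in (1,-1):
    q=env.solve_ik([.566,.056,.15],down(s*ax));q2=env.solve_ik([.518,-.2425,.3],down(s*ax))
    print(s,None if q is None else q.round(2),None if q2 is None else q2.round(2))
    if q is not None and q2 is not None: sol.append((max(abs(q[6]),abs(q2[6])),s))
s=min(sol)[1];Q=down(s*ax);print("use",s)
for n,p in (("wb",[.518,-.2425,.30]),("wr",[.566,.056,.32])):
    env.move_pose(p,Q); env.pause(.3)
    c=env.calibration("wrist");im,d=env.get_image("wrist");cv2.imwrite(f"pics/{n}.png",im);np.save(f"pics/{n}.npy",d)
    import json;json.dump({k:np.array(v).tolist() for k,v in c.items()},open(f"pics/{n}.json","w"))
    o=env.get_obs();print(o["time_s"],o["eef_pos"],-Ro.from_rotvec(np.ravel(c["rvec"])).inv().apply(np.ravel(c["tvec"])))
a=cv2.imread("pics/wb.png");b=cv2.imread("pics/wr.png");cv2.imwrite("pics/w2.png",cv2.resize(np.hstack([a,b]),(800,300)))
E
```

```text
1 [ 0.35  0.41 -0.63  1.86  0.29  0.96 -0.7 ] [ 0.65  0.21 -0.33  1.72  0.07  1.22  0.  ]
-1 [ 0.77  0.71 -1.24  1.84  0.74  1.16  2.11] [-0.68  0.52  1.39  1.77 -0.53  1.31 -2.6 ]
use 1
2.1583 [ 0.51779395 -0.24302665  0.29988125] [ 0.54171709 -0.16272454  0.42570995]
3.6667 [0.56609241 0.05496864 0.31988158] [0.59024647 0.1351407  0.44567632]
```

View pics/w2.png

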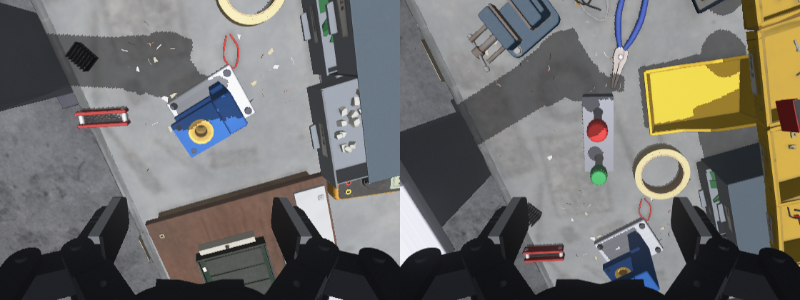

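The left wrist view has the bushing at about (280,183). The right one has the red knob at about (276,183) and the green knob at about (279,246), both standing upright in the stand. I refine these with masks and depth.

```bash
python3 - <<'E'
from h import *
import json
def cloud(c,d):
    v,u=np.mgrid[:d.shape[0],:d.shape[1]];R=Ro.from_rotvec(np.ravel(c["rvec"])).inv().as_matrix()
    P=np.stack([(u-c["cx"])/c["fx"]*d,(v-c["cy"])/c["fy"]*d,d],-1)-np.ravel(c["tvec"]);return P@R.T
L=lambda n:(cv2.imread(f"pics/{n}.png"),np.load(f"pics/{n}.npy"),json.load(open(f"pics/{n}.json")))
im,d,c=L("wr");P=cloud(c,d);hsv=cv2.cvtColor(im,cv2.COLOR_BGR2HSV);c["cx"]
def top(box,lo,hi,zt):
    x0,y0,x1,y1=box;m=cv2.inRange(hsv,np.array(lo),np.array(hi))>0;k=np.zeros_like(m);k[y0:y1,x0:x1]=1;m&=k
    z=P[...,2][m];print("z pct",np.percentile(z,[5,50,95]).round(4),m.sum())
    t=m&(abs(P[...,2]-np.percentile(z,90))<.004);v,u=np.nonzero(t)
    (cx,cy),r=cv2.minEnclosingCircle(np.c_[u,v].astype(np.float32))
    print(" top circle",cx,cy,r,"mean",u.mean(),v.mean(),onz(c,(cx,cy),zt).round(4),onz(c,(u.mean(),v.mean()),zt).round(4), "dia", 2*r/c["fx"]*np.median(d[t]))
top((250,155,305,210),(0,120,60),(10,255,255),.164); top((250,225,305,270),(45,90,40),(90,255,255),.119)
im,d,c=L("wb");P=cloud(c,d);hsv=cv2.cvtColor(im,cv2.COLOR_BGR2HSV)
m=cv2.inRange(hsv,np.array((12,80,40)),np.array((32,255,255)));k=np.zeros_like(m);k[155:215,250:312]=255;m&=k
cs=max(cv2.findContours(m,cv2.RETR_EXTERNAL,cv2.CHAIN_APPROX_NONE)[0],key=cv2.contourArea)
e=cv2.fitEllipse(cv2.convexHull(cs));print("ellipse",e,onz(c,e[0],.1185).round(4),"dia",np.array(e[1])/c["fx"]*np.median(d[m>0]), "z",np.percentile(P[...,2][m>0],[5,50,95]))
E
```

```text
z pct [0.1541 0.1637 0.1651] 693
 top circle 275.9023132324219 184.35057067871094 14.14855670928955 mean 275.779632721202 184.52086811352254 [0.564  0.0616 0.164 ] [0.5639 0.0615 0.164 ] dia 0.023390243
z pct [0.1149 0.1187 0.1201] 413
 top circle 277.521728515625 248.0 11.521849632263184 mean 277.7860962566845 247.9144385026738 [ 0.5412 -0.0148  0.119 ] [ 0.5415 -0.0148  0.119 ] dia 0.023518743
ellipse ((281.0645446777344, 183.72921752929688), (33.479557037353516, 34.8690185546875), 90.86124420166016) [ 0.5178 -0.2437  0.1185] dia [0.03043119 0.03169414] z [0.06853291 0.11732122 0.1192401 ]
```

Wrist view: red top is at (0.564, 0.0615, 0.164), diameter 23.4 mm. Spacing to green is 79.6 mm, and the bushing is at (0.5178, -0.2437). All of these fit the given sizes. Grasp and lift.

```bash
python3 - <<'E'
from h import *
Q=down([.957,-.29])
env.move_pose([.564,.0615,.23],Q); env.line_to([.564,.0615,.149],feed=.1,f_stop=15)
o=env.get_obs();print(o["eef_pos"],o["wrist_force"])
env.grasp(60);o=env.get_obs();print(o["grip_width"],o["gripper_force"],o["eef_pos"],o["wrist_force"])
print(env.line_to([.564,.0615,.309],feed=.1)); env.pause(.4)
o=env.get_obs();print(o["time_s"],o["grip_width"],o["gripper_force"],o["eef_pos"],o["wrist_force"],o["ft_torque"])
ims=[]
for n in ("scene","side","wrist"):
    im,d=env.get_image(n);cv2.imwrite(f"pics/{n}1.png",im);np.save(f"pics/{n}1.npy",d)
a=cv2.imread("pics/scene1.png")[120:300,140:340];b=cv2.imread("pics/side1.png")[120:300,160:360]
w=np.hstack([cv2.resize(x,None,fx=2,fy=2,interpolation=2) for x in (a,b)]);cv2.imwrite("pics/l1.png",w)
E
```

```text
[0.56474923 0.06168685 0.14976505] [ 0.35394548 -0.0798733   0.57156399]
0.02235196552455399 58.60153762623668 [0.56435249 0.06156086 0.14945246] [-0.2000393   0.19129568  2.36921067]
False
7.825 0.022012798628366446 58.73171810992062 [0.56394961 0.0615184  0.30891236] [ 0.07007067  1.13764929 -1.30364725] [-0.03368787  0.01002792 -0.01127148]
```

View pics/l1.png

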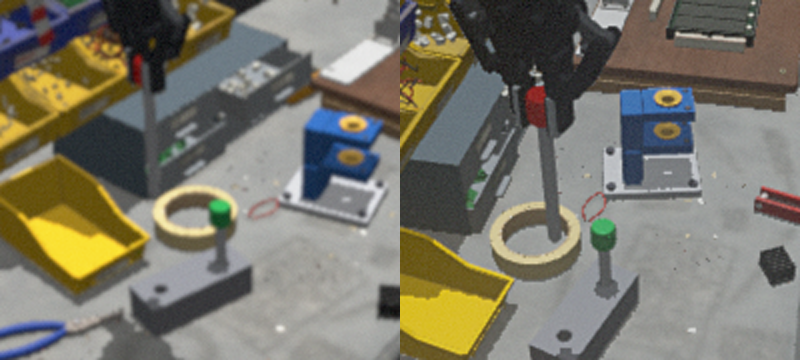

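View pics/wrist1.png

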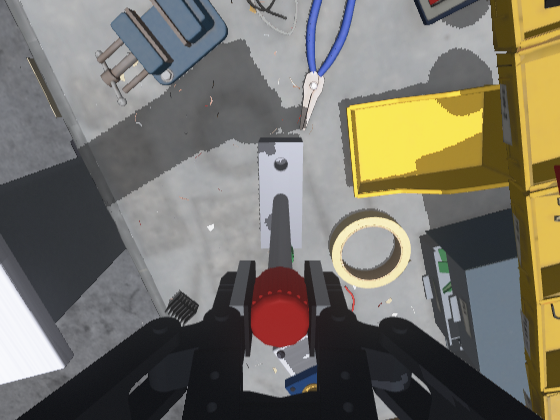

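The rod is out, its knob between the pads, with the green rod left in place. The tip is near scene pixel (216,215), side (236,239) and wrist (281,198). I now measure the rod's axis in hand from the centre lines in the three views.

```bash
cat >> h.py <<'E'
def cloud(c,d):
    v,u=np.mgrid[:d.shape[0],:d.shape[1]];R=Ro.from_rotvec(np.ravel(c["rvec"])).inv().as_matrix()
    P=np.stack([(u-c["cx"])/c["fx"]*d,(v-c["cy"])/c["fy"]*d,d],-1)-np.ravel(c["tvec"]);return P@R.T
def axis(k,xy,z0,z1):
    """rod axis from centre-line planes of the views; k: picture suffix; xy expected; z range of clear shank"""
    N=[];b=[]
    for n in ("scene","side","wrist"):
        d=np.load(f"pics/{n}{k}.npy");c=env.calibration(n);P=cloud(c,d)
        m=(np.hypot(P[...,0]-xy[0],P[...,1]-xy[1])<.022)&(P[...,2]>z0)&(P[...,2]<z1)&(d>0)
        v,u=np.nonzero(m);cl=np.array([(u[v==r].mean(),r) for r in np.unique(v) if (v==r).sum()>2],np.float32)
        vx,vy,x,y=cv2.fitLine(cl,cv2.DIST_HUBER,0,.01,.01).ravel()
        o,a=ray(c,(x,y));_,e=ray(c,(x+30*vx,y+30*vy));nn=np.cross(a,e);nn/=np.linalg.norm(nn)
        print(n,m.sum(),"rows",len(cl),"cloud mean",P[m].mean(0).round(4));N.append(nn);b.append(nn@o)
    N=np.array(N);b=np.array(b)
    for s in ([0,1],[0,2],[1,2],[0,1,2]):
        f=lambda z:np.linalg.lstsq(N[s][:,:2],b[s]-N[s][:,2]*z,rcond=None)[0]
        lo,hi=f(z0),f(z1);print(s,"lo",lo.round(4),"hi",hi.round(4),"slope",((hi-lo)/(z1-z0)).round(4))
    return f
E
python3 - <<'E'
from h import *
f=axis(1,(.564,.0615),.175,.28); print("tip",f(.168),"knob",f(.311))
E
```

```text
scene 274 rows 45 cloud mean [0.5615 0.0643 0.2299]
side 352 rows 49 cloud mean [0.5621 0.0635 0.23  ]
wrist 1211 rows 69 cloud mean [0.5643 0.065  0.2393]
[0, 1] lo [0.5621 0.0639] hi [0.5617 0.0641] slope [-0.0031  0.0019]
[0, 2] lo [0.5636 0.0623] hi [0.5634 0.0624] slope [-0.002   0.0008]
[1, 2] lo [0.5631 0.0609] hi [0.5629 0.0609] slope [-0.0023 -0.0002]
[0, 1, 2] lo [0.5633 0.0622] hi [0.563  0.0622] slope [-0.0022  0.0006]
tip [0.56328102 0.06214918] knob [0.56295956 0.06224095]
```

The rod is upright to about 0.1° and within 1 mm of the TCP line. I carry it over to hover above the bushing and compare the two in the same views.

```bash
python3 - <<'E'
from h import *
T=[.5178,-.2437]
env.line_to([*T,.309],feed=.2); env.line_to([*T,.29],feed=.1); env.pause(.4)
o=env.get_obs();print(o["time_s"],o["eef_pos"],o["grip_width"])
for n in ("scene","side","wrist"):
    im,d=env.get_image(n);cv2.imwrite(f"pics/{n}2.png",im);np.save(f"pics/{n}2.npy",d)
f=axis(2,T,.155,.26);print("at rim",f(.1185))
# ring centres from the unobstructed first pictures, hull of brass blob
H=((12,100,60),(30,255,255));r=[]
for n,bx in (("scene",(300,172,330,193)),("side",(280,160,306,177))):
    im=cv2.imread(f"pics/{n}0.png");x0,y0,x1,y1=bx
    m=cv2.inRange(cv2.cvtColor(im,cv2.COLOR_BGR2HSV),np.array(H[0]),np.array(H[1]));k=np.zeros_like(m);k[y0:y1,x0:x1]=255;m&=k
    e=cv2.fitEllipse(cv2.convexHull(np.vstack(cv2.findContours(m,0,1)[0])));c=env.calibration(n);print(n,e,onz(c,e[0],.1185).round(4));r.append(ray(c,e[0]))
print("cross",cross(*r))
a=cv2.imread("pics/scene2.png")[110:260,220:400];b=cv2.imread("pics/side2.png")[90:240,200:380];w=cv2.imread("pics/wrist2.png")[130:430,150:410]
S=[cv2.resize(x,(266,int(266*x.shape[0]/x.shape[1])),interpolation=2) for x in (a,b,w)];h=max(s.shape[0] for s in S)
cv2.imwrite("pics/h2.png",np.hstack([cv2.copyMakeBorder(s,0,h-s.shape[0],0,0,0) for s in S]))
E
```

```text
10.4083 [ 0.51798265 -0.24378849  0.29039933] 0.022030554340129252
scene 201 rows 40 cloud mean [ 0.5165 -0.2403  0.2093]
side 227 rows 42 cloud mean [ 0.5173 -0.2416  0.208 ]
wrist 1186 rows 67 cloud mean [ 0.5182 -0.2402  0.2191]
[0, 1] lo [ 0.5178 -0.2418] hi [ 0.5169 -0.2415] slope [-0.0087  0.0029]
[0, 2] lo [ 0.5178 -0.2418] hi [ 0.5174 -0.2423] slope [-0.0044 -0.0042]
[1, 2] lo [ 0.5178 -0.2419] hi [ 0.5171 -0.243 ] slope [-0.0065 -0.0109]
[0, 1, 2] lo [ 0.5178 -0.2418] hi [ 0.5173 -0.2423] slope [-0.0055 -0.0046]
at rim [ 0.51803576 -0.24167747]
scene ((316.1436767578125, 172.90625), (23.26014518737793, 26.71022605895996), 111.67306518554688) [ 0.5399 -0.2755  0.1185]
side ((296.5263366699219, 166.42576599121094), (9.870838165283203, 18.679346084594727), 67.43475341796875) [ 0.5131 -0.2532  0.1185]
cross [ 0.50671859 -0.21696008  0.15159506]
```

View pics/h2.png

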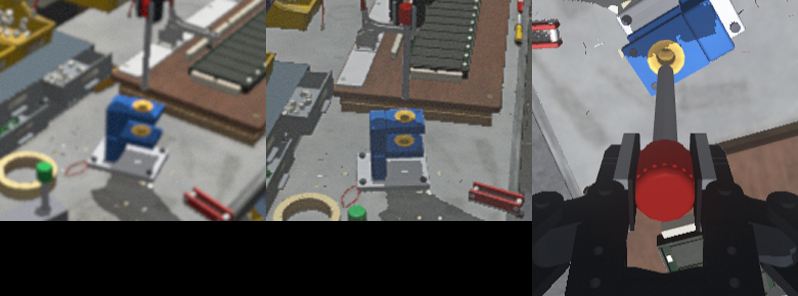

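The rod's axis at the rim is (0.518, -0.2418). The first pictures put the ring at (0.518, -0.2425) through the same cameras, so they agree within about 1 mm. I insert with a force guard and correct from side force.

```bash
python3 - <<'E'
from h import *
x,y=.5178,-.2437
f0=np.array(env.get_obs()["wrist_force"]);print(f0)
for z in (.25,.235,.215,.205,.19,.173):
    hit=env.line_to([x,y,z],feed=.05,f_stop=10); env.pause(.15)
    o=env.get_obs();df=o["wrist_force"]-f0;print(z,hit,o["eef_pos"].round(4),df.round(2),o["ft_torque"].round(3),o["grip_width"].round(4),o["time_s"])
    if hit: break
E
```

```text
[-0.44246618 -0.47316531 -0.71236206]Traceback (most recent call last):
  File "<stdin>", line 6, in <module>
AttributeError: 'float' object has no attribute 'round'
```

```bash
python3 - <<'E'
from h import *
x,y=.5178,-.2437
f0=np.array([-.44,-.47,-.71])
for z in (.25,.235,.215,.205,.19,.173):
    hit=env.line_to([x,y,z],feed=.05,f_stop=10); env.pause(.15)
    o=env.get_obs();df=o["wrist_force"]-f0;print(z,hit,o["eef_pos"].round(4),df.round(2),o["ft_torque"].round(3),round(o["grip_width"],4),o["time_s"])
    if hit: break
E
```

```text
0.25 False [ 0.5178 -0.2437  0.25  ] [0.32 0.72 0.17] [-0.004  0.015  0.018] 0.0218 12.0583
0.235 False [ 0.5179 -0.2437  0.2351] [ 0.45  0.33 -0.6 ] [-0.02  -0.007  0.01 ] 0.0224 12.6583
0.215 False [ 0.5179 -0.2438  0.2152] [0.64 0.29 0.36] [ 0.022 -0.045  0.049] 0.0223 13.3583
0.205 False [ 0.5178 -0.2437  0.205 ] [ 1.11 -0.   -0.67] [-0.022 -0.026  0.01 ] 0.0221 13.8583
0.19 False [ 0.5178 -0.2438  0.1901] [-0.42  0.58  0.43] [-0.057 -0.038  0.052] 0.0223 14.4583
0.173 False [ 0.5178 -0.2438  0.1731] [-0.5   0.68 -0.43] [0.03  0.003 0.015] 0.0224 15.1
```

Inserted without contact force. I check before handing in.

```bash
python3 - <<'E'
from h import *
for n in ("scene","side"):
    im,d=env.get_image(n);cv2.imwrite(f"pics/{n}3.png",im);np.save(f"pics/{n}3.npy",d)
    c=env.calibration(n)
    for a,p,bb in blob(im,(0,150,60),(8,255,255),(290,120,345,180) if n=="scene" else (270,110,320,165))[:1]: print(n,a,p,bb,onz(c,p,.176).round(4))
a=cv2.imread("pics/scene3.png")[120:240,255:375];b=cv2.imread("pics/side3.png")[110:230,230:350]
cv2.imwrite("pics/f3.png",np.hstack([cv2.resize(x,(400,400),interpolation=2) for x in (a,b)]))
E
```

```text
scene 48 [315.1 159.7] [313 154   6  13] [ 0.5252 -0.2426  0.176 ]
side 46 [293.1 144.5] [290 141   8  10] [ 0.5224 -0.2551  0.176 ]
```

View pics/f3.png

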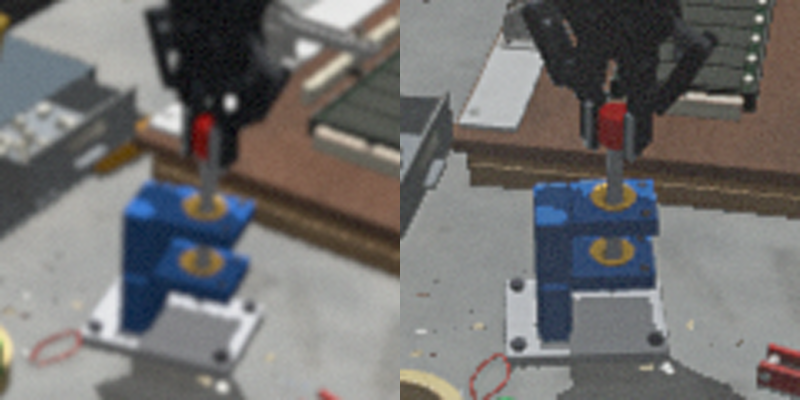

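In both views the rod passes through the upper bushing and into the lower one, centred, with the knob held above (side view knob about (293,144)). No force acted during insertion, so the knob cannot have slipped, and the tip is at about 31 mm.

```bash
python3 -c "
from workcell import env
print(env.hand_in())"
```

```text
the job is handed in; nothing more can be done
None
```

The job is handed in: the gripper holds the long rod upright through both bushings, with its tip at about 31 mm above the bench (calculated from the grip height, as the lower arm hides it), and I touched nothing else.

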